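# Right the fallen bottle and hold the bottle carrier level

## Robot

A 7-joint arm with a two-finger parallel gripper is mounted at the origin on the work surface. World frame = base frame: x ahead of the robot, y to its left, z up, the work surface at z = 0. Lengths are in m, angles in rad, forces in N, time in s.
With the tool pointing down it reaches from about 0.425 to 0.875 m from the base axis. Payload 4.7 kg.
Tool frame: the origin (TCP) lies midway between the tips of the shut fingers; the grasp point (between the pads) lies 19 mm behind it; z points along the fingers, y is the direction in which the jaws open and shut (so a half turn about z gives the same grasp; the last joint's range is limited). The gripper opens to 87 mm and grips with 3 to 60 N. Pads are 19 mm wide; open, the fingers measure 117 mm over their backs; the gripper's body (75 mm by 190 mm) begins 51 mm behind the grasp point.
Start: joints at [1.342, 0.321, -0.07, 1.45, 0.023, 1.371, -0.057], TCP at [0.156, -0.631, 0.223] pointing down, gripper open.
Joint ranges: [-2.86, 2.86], [-0.3, 2.09], [-1.38, 1.24], [0.06, 2.45], [-1.56, 4.7], [0.09, 2.05], [-2.69, 2.69]. Speed limits (rad/s): [2.57, 2.57, 3.14, 3.14, 3.14, 3.14, 3.14].

## Interface

Orientations are given as a rotation vector (axis times angle).
In Python, from bench import monitor, eyes, order gives the robot as it stands. The module is installed in compiled form; this text tells all that it offers.
- The arm moves only by the shell command python3 -m pendant 'ROWS' [FORCE]. ROWS is JSON, a list of rows, each a list of 3 entries, a list of its own where there are three numbers: the turn, a rotation vector about the tool's x, y, z in degrees, then the shift along the tool's x, y, z in m, then the gripper command: -1 is fully open, 1 is shut, values between are in proportion. In form: [[[rx, ry, rz], [tx, ty, tz], hand], ...]. A call has 1 to 8 rows; each row shifts and turns the commanded pose from where the row before left it, along the tool's axes as they then stand; what a row does not reach is not made up. A row lasts 1/8 s, in which the tool goes at most 62.5 mm and 10.7 degrees, less where a joint would pass 70% of its speed; a pose out of reach is approached as far as the arm can. A call is refused whole if a number of a shift passes 0.0625 or a number of a turn 10.7, either way. A call with a gripper value outside its range is refused whole. The fingers move at their own pace and stop on an object; FORCE is the grip in N (left out, the last holds). Time passes only in rows, so rows that do not move let the fingers close. It gives the time, the measured TCP pose, the force and the opening at its end, in the units of the state.
- monitor.get_state(): the state, without advancing time (a new reading comes with each control period).
- eyes.get_image(name): name is "side" or "top"; returns a dict with "color" (420x560x3 uint8, red, green, blue), "range_z" (420x560 float32, m along the optical axis (not along the pixel's ray), 0 where there is no reading), "fx", "fy", "cx", "cy" (pixels), "world_to_cam" (4x4, takes a point from world to camera coordinates). Camera axes: x right, y up, looking along -z (the intrinsics and any distortion apply to the point x, -y, -z); pixel columns grow to the right and rows downward; lengths in m; the calibration is good to about 2 mm. A picture is of the moment at which its call begins.
- order.close_job(): hands the job in, once; it reports no verdict.
The state is a dict: "time": time; "joint_positions": joint angles; "qd": joint speeds; "joint_torque": joint torques, N m; "position": TCP position; "tool_rot": TCP orientation; "ft_force": force on the tool from outside, world axes, zero at the start; "torque": the same for the moment, N m; "grip_width": opening from 0.0 (shut) to 1.0 (fully open).
Only numpy, scipy, OpenCV 4.12 (cv2) and the standard library are available. Lean on these libraries where they do the work, as an engineer would, in place of code of your own. Each camera call takes 0.05 s, during which the arm holds its last target.

## Task

One bottle in the wooden bottle carrier (the one with the red cap) has fallen over. Stand it upright on its foot on the white strip, in line with the other bottles, and let go of it; then take the carrier by its handle, lift it with all four bottles at least 10 cm clear of the bench, and finish holding it there, level and still, with every bottle standing. Do not tip the carrier or the other bottles, and leave everything else on the bench where it is.

Things in the scene. Friction and masses are not known exactly. Their poses are not given: they have to be found in the camera images.
- carrier: loose dark wooden bottle carrier, about 350 g. Origin: centre of its underside; z up, row of bottles along y (at first roughly away from the robot). Tray 130 mm (x) by 310 (y), floor top at z = 8 mm, 8 mm wide rims along the two long sides only, top at z = 18. White strip 44 mm wide under the row, along x = 0. Handle in the middle: board 16 mm thick (x), 32 wide (y), top at z = 118. Row places at y = -124, -60, 60, 124 mm: three standing bottles, one fallen
- handle (a point): point inside the carrier's handle board, on its centre line, 18 mm below its top and 100 mm above the carrier's underside; axes as the carrier's: 16 mm thick along x, 32 mm wide along y
- fallen_center (a point): amber bottle with red cap, 60 g, 90 mm long: square body 38 x 38 mm for 66 mm from the foot, then a round cap 27 mm wide, 20 long. Starts lying on the carrier floor across the row, in any of the four places, cap roughly towards the robot's right. Point: its centre, on the axis 45 mm from the foot; its x axis runs from foot to cap (up when it stands)
- bottle_a_center (a point): one of three like square amber bottles standing loose in the row (places vary): 38 x 38 mm, 90 mm tall, black cap 27 mm wide, 60 g. Point: its centre, 45 mm above the foot; z towards the cap
- bottle_b_center (a point): one of three like square amber bottles standing loose in the row (places vary): 38 x 38 mm, 90 mm tall, black cap 27 mm wide, 60 g. Point: its centre, 45 mm above the foot; z towards the cap
- bottle_c_center (a point): one of three like square amber bottles standing loose in the row (places vary): 38 x 38 mm, 90 mm tall, black cap 27 mm wide, 60 g. Point: its centre, 45 mm above the foot; z towards the cap
- fallen: the same red-capped bottle; origin at the same centre point, same axes
- bench_block: bystander: steel block 100 x 100 x 25 mm, origin under its centre
- ring_stick: bystander: tapered aluminium ring stick on a 64 mm foot, 150 mm tall, origin under its centre
- mallet: bystander: hammer with black head lying on the bench
- paste_jar: bystander: jar 60 mm in diameter, 60 mm tall, origin under its centre

How it is judged:
On the way, in this order (a step that is already met when the one before it is completed fails the run):
1. the red-capped bottle stands upright in the row on the carrier's floor, let go, with the carrier still on the bench (angle between fallen_center's own x axis and vertical below 0.12 rad and x of fallen_center in the frame of carrier between -0.022 and 0.022 m and y of fallen_center in the frame of carrier between -0.14 and 0.14 m and z of fallen_center in the frame of carrier between 0.049 and 0.058 m and contact force between the fingers and fallen below 0.1 N and height (world z) of carrier below 0.01 m and linear speed of fallen below 0.03 m/s), for 0.3 s.
2. the carrier is held clear of the bench, level, by its handle (height (world z) of carrier above 0.08 m and angle between carrier's own z axis and vertical below 0.09 rad and contact force between the fingers and carrier above 1 N and contact force between the fingers and fallen below 0.1 N), for 0.3 s.
At the end, for the whole second after the job is handed in: Gripper holds the carrier over 80 mm above the bench, within 5 deg of level, at rest, not touching the bench; red-capped bottle stands in it within 7 deg of upright and 22 mm of the row's line, not gripped; other bottles stand within 9 deg; bystanders moved under 30 mm (all of step 2 and angle between fallen_center's own x axis and vertical below 0.12 rad and x of fallen_center in the frame of carrier between -0.022 and 0.022 m and y of fallen_center in the frame of carrier between -0.14 and 0.14 m and z of fallen_center in the frame of carrier between 0.049 and 0.058 m and angle between each of bottle_a_center, bottle_b_center, bottle_c_center's own z axis and vertical below 0.15 rad and z of bottle_a_center in the frame of carrier between 0.049 and 0.058 m and z of bottle_b_center in the frame of carrier between 0.049 and 0.058 m and z of bottle_c_center in the frame of carrier between 0.049 and 0.058 m and linear speed of carrier below 0.02 m/s and angular speed of carrier below 0.1 rad/s and contact force between carrier and table below 0.1 N and distance of each of bench_block, ring_stick, mallet, paste_jar from where it was at the start of the episode below 0.03 m); the arm keeps its last pose, push and grip.
It fails at once if the carrier is tipped more than 20 degrees (angle between carrier's own z axis and vertical above 0.35 rad).
It fails at once if one of the standing bottles is knocked over (angle between any of bottle_a_center, bottle_b_center, bottle_c_center's own z axis and vertical above 0.6 rad).
It fails at once if a bystander is shifted more than 30 mm (distance of any of bench_block, ring_stick, mallet, paste_jar from where it was at the start of the episode above 0.03 m).
It also fails if it takes over 64 s, if anything falls off the work surface, if the arm or the gripper's body presses on something with over 40 N, if the wrist force passes 120 N, or if a joint passes its speed limit or range.

## Working session

There is one attempt and no reset: what is moved stays moved. The work goes in short steps, Python scripts to look and compute and a shell command to move; the robot and the scene stay as the last step left them, time stands still between calls to the robot, and variables do not carry over. Pictures are saved under pics/ and viewed, and the job is handed in when it is done.

```bash
mkdir -p pics; cat > h.py <<'E'
import numpy as np, cv2
from bench import monitor, eyes, order
def snap(n,f):
    im=eyes.get_image(n); cv2.imwrite(f'pics/{f}.png',im['color'][:,:,::-1]); np.savez(f'pics/{f}.npz',**im); return im
def cloud(im):
    z=np.asarray(im['range_z']); v,u=np.mgrid[:z.shape[0],:z.shape[1]]
    P=np.stack([(u-im['cx'])/im['fx']*z,-(v-im['cy'])/im['fy']*z,-z,np.ones_like(z)],-1)
    W=P@np.linalg.inv(im['world_to_cam']).T
    W=W[...,:3].copy(); W[z==0]=np.nan; return W
E
python3 - <<'E'
from h import *
print(monitor.get_state())
for n in ('top','side'):
    im=snap(n,n+'0'); print({k:im[k] for k in im if k not in('color','range_z')})
E
```

```text
{'time': 0.0, 'joint_positions': array([ 1.34208641,  0.32184506, -0.070077  ,  1.45167907,  0.02259696,
        1.37081008, -0.05692708]), 'qd': array([-0.00089735,  0.00087754,  0.00019407, -0.00065803, -0.00015976,
       -0.00209171,  0.00195375]), 'joint_torque': array([-8.37626408e-05, -4.91288245e+01, -4.03518649e-01, -3.12537754e+01,
       -6.35458692e-02,  4.36235487e-02,  1.78831206e-04]), 'position': array([ 0.15609241, -0.6304004 ,  0.22144509]), 'tool_rot': array([-3.11655794e+00, -3.80228645e-01,  5.24898727e-04]), 'ft_force': array([ 0.24570103,  0.11952408, -0.38765294]), 'torque': array([0.03018758, 0.00462574, 0.02846901]), 'grip_width': 1.00143147729802}
{'fx': 381.31945978453257, 'fy': 381.31945978453257, 'cx': 282.4246571321589, 'cy': 214.12303378348378, 'world_to_cam': array([[ 0.01301408, -0.99991415,  0.00152542,  0.0156347 ],
       [ 0.97444947,  0.01302472,  0.22422888, -0.56932809],
       [-0.2242295 , -0.00143169,  0.97453532, -1.00347551],
       [ 0.        ,  0.        ,  0.        ,  1.        ]])}
{'fx': 445.0990383387848, 'fy': 445.0990383387848, 'cx': 271.522450959916, 'cy': 200.05548683013734, 'world_to_cam': array([[-0.98078884, -0.19502934, -0.00409999,  0.56406607],
       [ 0.13324972, -0.6851577 ,  0.71610295, -0.13279625],
       [-0.14247023,  0.70179946,  0.69798264, -1.41636687],
       [ 0.        ,  0.        ,  0.        ,  1.        ]])}
```

View pics/top0.png

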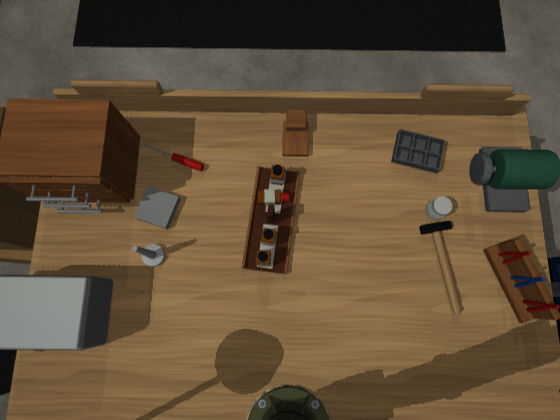

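View pics/side0.png

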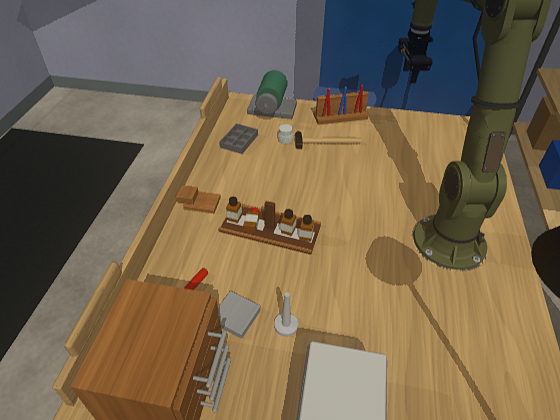

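```bash
python3 - <<'E'
from h import *
for n,(r0,r1,c0,c1) in {'top0':(150,290,220,330),'side0':(180,260,200,340)}.items():
    d=np.load(f'pics/{n}.npz'); s=5
    cv2.imwrite(f'pics/{n}z.png',cv2.resize(d['color'][r0:r1,c0:c1,::-1],None,fx=s if n=='side0' else 4,fy=s if n=='side0' else 4,interpolation=cv2.INTER_CUBIC))
    W=cloud(d)
    if n=='top0':
        for r in range(158,278,3):
            print(r,' '.join('%3.0f'%(1000*W[r,c,2]) for c in range(240,306,3)))
        for p in [(170,250),(220,270),(270,265)]: print(p,W[p])
E
```

```text
158  -2  -3   1  -2  -4  -1   1   2  -1   0  -2   2  -2  -4  -2  -4  -3   0   1  -1  -1  -1
161  -1   0  -1  -2  -1  -5  -2  -2   0  -1  -3  -0  -3  -3   2  -7  -4   1   0  -2  -2  -3
164  -2   0  -2  -3   0  -1   2  -0  -1  -0   1   3   0  -1   2   2  -5  -1  -2  -3   1  -3
167  -1  -1   0  -0   0   1  13  -2   0  -2   0  99  94  98  73   0  -2   1  -1   1  -1  -2
170  -4   2  -1  -2  -1  -5  20   8   7   6   9  98  95  98  72  -1  -1  -1  -2  -0   2  -1
173   1   2   1  -3   2  -2  17   4   6   8   6  78  99  99  73   8   8   8   5  18   3   1
176  -4 nan  -3   4   0   2  15   6   9   9  73  71  71  73  72   8   9  10  12  18  -6  -1
179  -2   1  -0  -7  -0  -1   6   6   7   8  53  62  64  66  72   6   6   8   7  14   0   3
182  -3  -1  -1   0  -2  15   8   5   9   8  27  33  38  37  48  11   8   8   4  15  -5   2
185  -2  -2   0  -2  -3  18   7   7   7   9   7  10   5   7  13   8   9  10   7  16  -2  -1
188  -4  -3   1 nan  -1  18  10   9   6  10   3   8   6   4  11   5   7   8   8  23   1   0
191   1   1  -1  -3  -2  15  46  43  41  42  45  45  44  42   5   7   8   5   5  17  -2 
[... 2032 characters left out ...]
 -1  18  10   8 nan   3  72  95  96  72  55   7   9   4   8   6  17  -0  -1  -4   2  -2
263  -1  14   6   5   6   8  69  73  72  75  45   8   6   5   5  16  -2  -3  -1  -3   1  -1
266  -3  20   6   3   7   6   8  14  20  21  28   6   7   7   5  18  -1   0  -5  -4   4   5
269   0   1   3   8   3   9   7   8   9   9   5   8   7   8   8  19  -3 -10   2  -0  -2  -2
272  -1  -3  -2   1  -2   1  -1   1   1  -3   5   6   6   8   6  11  -0   1  -0  -0   0   3
275  -2  -2  -1   2  -3  -6   1  -1   1  -2   0   1   2   1  -2  -4  -2  -2  -2  -3  -2  -1
(170, 250) [ 7.21115063e-01  1.24155430e-01 -4.00607859e-04]
(220, 270) [0.55243861 0.05770405 0.06155001]
(270, 265) [0.41784455 0.07098375 0.00547422]
```

View pics/top0z.png

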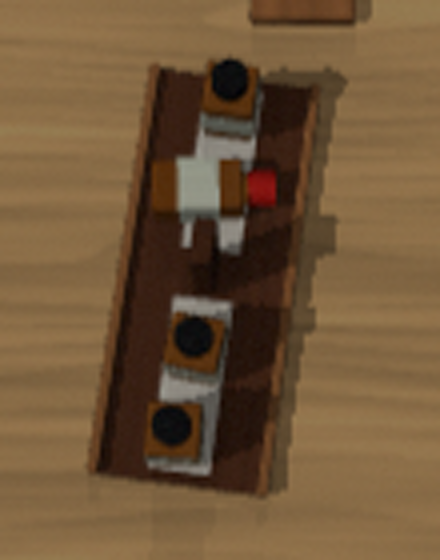

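View pics/side0z.png

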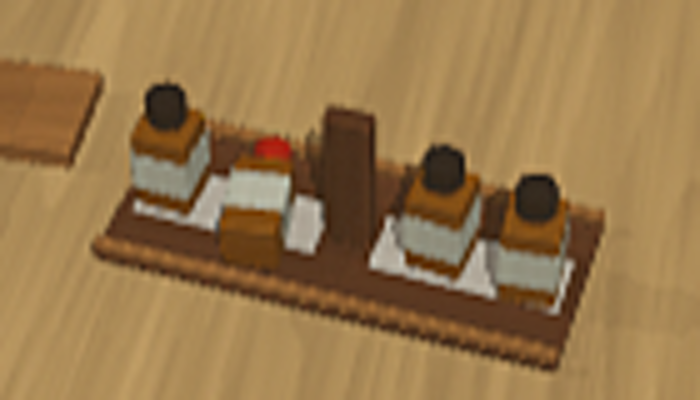

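```bash
cat > fit.py <<'E'
from h import *
import sys
def run(n):
    d=np.load(f'pics/{n}.npz'); W=cloud(d); col=d['color'].astype(int)
    roi=np.zeros(W.shape[:2],bool); roi[155:285,232:315]=1
    z=W[...,2]
    def rep(name,m):
        P=W[m&roi]; 
        if len(P)<3: print(name,len(P)); return
        r=cv2.minAreaRect((P[:,:2]*1000).astype(np.float32)); print(name,len(P),'mean',np.round(P.mean(0)*1000,1),'rect',np.round(r[0],1),np.round(r[1],1),round(r[2],1))
        return P
    rep('tray',(z>.0045)&(z<.023))
    rep('handle',(z>.108))
    rep('fallen body',(z>.038)&(z<.05)&(np.arange(420)[:,None]>188)&(np.arange(420)[:,None]<204))
    R=(col[...,0]>120)&(col[...,1]<60)&(col[...,2]<70); rep('red',R)
    for nm,a,b in(('A',164,180),('B',226,242),('C',247,263)):
        rr=(np.arange(420)[:,None]>=a)&(np.arange(420)[:,None]<b)
        rep('cap'+nm,(z>.088)&rr); rep('shoulder+cap'+nm,(z>.066)&rr)
if __name__=='__main__': run(sys.argv[1])
E
python3 fit.py top0
```

```text
tray 3200 mean [559.   54.8   9.4] rect [574.5  42.6] [379.3 238.6] 5.8
handle 71 mean [566.6  55.8 116.4] rect [567.1  56.3] [30.3 16.2] 0.8
fallen body 319 mean [626.8  59.3  44.6] rect [627.1  51.2] [37.8 87.1] 0.2
red 26 mean [627.6  16.4  38.8] rect [627.9  16.4] [ 9.9 17.4] 0.8
capA 77 mean [689.6  39.8  96.2] rect [690.2  39.9] [25.  22.5] 0.1
shoulder+capA 177 mean [686.6  39.5  83.2] rect [690.7  39.6] [37.8 38.6] 81.2
capB 77 mean [507.2  61.1  96.5] rect [507.8  61.1] [24.8 21.7] 0.1
shoulder+capB 180 mean [506.   61.2  83.4] rect [507.7  60.7] [38.3 37.2] 82.4
capC 82 mean [446.4  74.4  96.9] rect [446.   74.4] [23.8 23.9] 2.7
shoulder+capC 169 mean [447.3  74.1  84.7] rect [448.8  74.7] [37.4 33.4] 84.8
```

```bash
python3 -m pendant '[[[0,0,-5.4],[0.061,0,-0.01],-0.15],[[0,0,-5.4],[0.061,0,-0.01],-0.15],[[0,0,-5.4],[0.061,0,-0.01],-0.15],[[0,0,-5.4],[0.061,0,-0.01],-0.15],[[0,0,-5.4],[0.061,0,-0.01],-0.15],[[0,0,-5.4],[0.061,0,-0.01],-0.15],[[0,0,-5.4],[0.061,0,-0.01],-0.15],[[0,0,-5.4],[0.061,0,-0.01],-0.15]]' 25
```

```text
time: 1.1
position: [0.5579, -0.3712, 0.302]
tool_rot: [-2.757, -1.505, 0.001]
ft_force: [0.5, -1.3, -0.6]
grip_width: 0.575
```

```bash
python3 -m pendant '[[[0,0,-6.5],[0.06,0,0],-0.15],[[0,0,-6.5],[0.06,0,0],-0.15],[[0,0,-6.5],[0.06,0,0],-0.15],[[0,0,-6.5],[0.055,0,0],-0.15],[[0,0,-6.6],[0.055,0,0],-0.15],[[0,0,0],[0,0,0],-0.15]]'
cat > st.py <<'E'
from h import *
from scipy.spatial.transform import Rotation as R
s=monitor.get_state(); M=R.from_rotvec(s['tool_rot']).as_matrix()
print('t',s['time'],'pos',np.round(s['position'],4),'grip',round(s['grip_width'],3),'F',np.round(s['ft_force'],1)); print('R cols x,y,z:',np.round(M.T,3).tolist()); print('q',np.round(s['joint_positions'],2))
import sys
if len(sys.argv)>3:
    g=np.array([float(a) for a in sys.argv[1:4]]); print('shift tool',np.round(M.T@(g-s['position']),4))
E
python3 st.py 0.627 -0.08 0.25
```

```text
time: 1.85
position: [0.6562, -0.096, 0.3025]
tool_rot: [-2.213, -2.226, -0.004]
ft_force: [-0.8, -0.7, -0.0]
grip_width: 0.575
t 1.85 pos [ 0.6562 -0.096   0.3025] grip 0.575 F [-0.8 -0.7 -0. ]
R cols x,y,z: [[-0.006, 1.0, 0.004], [1.0, 0.006, -0.0], [-0.0, 0.004, -1.0]]
q [ 0.53  0.38 -0.59  1.27  0.2   1.55 -0.02]
shift tool [ 0.0159 -0.0291  0.0525]
```

```bash
python3 -m pendant '[[[0,9,0],[0,-0.01,0],-0.15],[[0,9,0],[0,-0.01,0],-0.15],[[0,9,0],[0,-0.009,0],-0.15],[[0,9,0],[0,0,0],-0.15],[[0,9,0],[0,0,0],-0.15],[[0,0,0],[0,0,0],-0.15]]'
python3 st.py 0.627 -0.02 0.06
```

```text
time: 2.6
position: [0.6257, -0.1092, 0.2979]
tool_rot: [-1.773, -1.745, -0.727]
ft_force: [-0.8, -0.1, -0.7]
grip_width: 0.577
t 2.6 pos [ 0.6257 -0.1092  0.2979] grip 0.577 F [-0.8 -0.1 -0.7]
R cols x,y,z: [[0.014, 0.707, 0.707], [1.0, -0.013, -0.007], [0.004, 0.707, -0.707]]
q [ 0.92  0.58 -0.65  1.26 -0.41  1.66  0.31]
shift tool [-0.1051  0.0018  0.2313]
```

```bash
python3 -m pendant '[[[0,0,0],[-0.055,0,0.05],-0.15],[[0,0,0],[-0.053,0.001,0.05],-0.15],[[0,0,0],[0,0.001,0.05],-0.15],[[0,0,0],[0,0,0.05],-0.15],[[0,0,0],[0,0,0.017],-0.15],[[0,0,0],[0,0,0],-0.15]]'
python3 st.py 0.6275 0.018 0.018
python3 - <<'E'
from h import *
for n in('top','side'): 
    im=snap(n,n+'1')
c=[cv2.imread(f'pics/{n}1.png') for n in('top','side')]
a=cv2.resize(c[0][150:290,220:330],None,fx=4,fy=4); b=cv2.resize(c[1][120:260,200:300],None,fx=4,fy=4)
cv2.imwrite('pics/both1.png',np.hstack([a,b]))
E
```

```text
time: 3.35
position: [0.6293, -0.0249, 0.0957]
tool_rot: [-1.763, -1.759, -0.73]
ft_force: [1.2, 0.2, -0.2]
grip_width: 0.572
t 3.35 pos [ 0.6293 -0.0249  0.0957] grip 0.572 F [ 1.2  0.2 -0.2]
R cols x,y,z: [[0.001, 0.708, 0.706], [1.0, -0.003, 0.001], [0.002, 0.706, -0.708]]
q [ 0.85  0.69 -0.65  1.54 -0.37  1.28  0.43]
shift tool [-0.0245 -0.0019  0.0853]
```

View pics/both1.png

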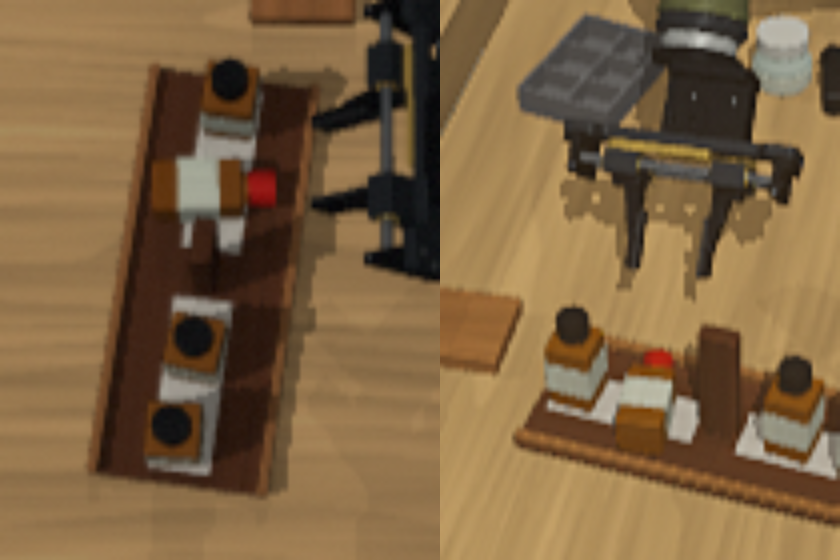

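```bash
python3 - <<'E'
from h import *
d=np.load('pics/top1.npz')
for p in [(.6293,-.0249,.0957),(.6293+.025,-.0249,.0957),(.6293-.025,-.0249,.0957),(.6275,.018,.027)]:
    c=d['world_to_cam']@[*p,1]; u=d['cx']+d['fx']*c[0]/-c[2]; v=d['cy']-d['fy']*c[1]/-c[2]; print(u,v,((u-220)*4,(v-150)*4))
E
```

```text
300.1500556472885 190.53646454230872 (np.float64(320.6002225891541), np.float64(162.14585816923488))
300.17342522129684 181.87218367333256 (np.float64(320.69370088518735), np.float64(127.48873469333023))
300.12643551123824 199.29364140956426 (np.float64(320.50574204495297), np.float64(197.17456563825704))
284.4179985433895 197.6041183671432 (np.float64(257.671994173558), np.float64(190.4164734685728))
```

```bash
python3 -m pendant '[[[0,0,0],[-0.024,-0.001,0.02],-0.15],[[0,0,0],[0,0,0.025],-0.15],[[0,0,0],[0,0,0.02],-0.15],[[0,0,0],[0,0,0.01],-0.15],[[0,0,0],[0,0,0],-0.15],[[0,0,0],[0,0,0],-0.15]]'
python3 st.py 0.628 0.018 0.0185
```

```text
time: 4.2
position: [0.629, 0.0093, 0.0255]
tool_rot: [-1.766, -1.757, -0.732]
ft_force: [1.2, -0.0, 0.3]
grip_width: 0.578
t 4.2 pos [0.629  0.0093 0.0255] grip 0.578 F [ 1.2 -0.   0.3]
R cols x,y,z: [[0.003, 0.708, 0.706], [1.0, -0.006, 0.001], [0.005, 0.706, -0.708]]
q [ 0.81  0.76 -0.64  1.6  -0.36  1.14  0.46]
shift tool [ 0.0012 -0.0011  0.0111]
```

```bash
python3 -m pendant '[[[0,0,0],[0.001,-0.001,0.01],-0.15],[[0,0,0],[0,0,0],-0.15],[[0,0,0],[0,0,0],1],[[0,0,0],[0,0,0],1],[[0,0,0],[0,0,0],1],[[0,0,0],[0,0,0],1],[[0,0,0],[0,0,0],1]]' 25
python3 st.py 0.628 0.018 0.0185
python3 - <<'E'
from h import *
for n in('top','side'): 
    im=snap(n,n+'2')
c=[cv2.imread(f'pics/{n}2.png') for n in('top','side')]
a=cv2.resize(c[0][150:290,220:330],None,fx=4,fy=4); b=cv2.resize(c[1][150:290,210:300],None,fx=4,fy=4)
cv2.imwrite('pics/both2.png',np.hstack([a,b]))
E
```

```text
time: 5.08
position: [0.6275, 0.0177, 0.0186]
tool_rot: [-1.766, -1.756, -0.731]
ft_force: [1.1, 0.0, 0.1]
grip_width: 0.3
t 5.075 pos [0.6275 0.0177 0.0186] grip 0.3 F [1.1 0.  0.1]
R cols x,y,z: [[0.004, 0.707, 0.707], [1.0, -0.005, 0.0], [0.004, 0.707, -0.707]]
q [ 0.8   0.77 -0.64  1.61 -0.36  1.12  0.46]
shift tool [0.0002 0.0005 0.0003]
```

View pics/both2.png

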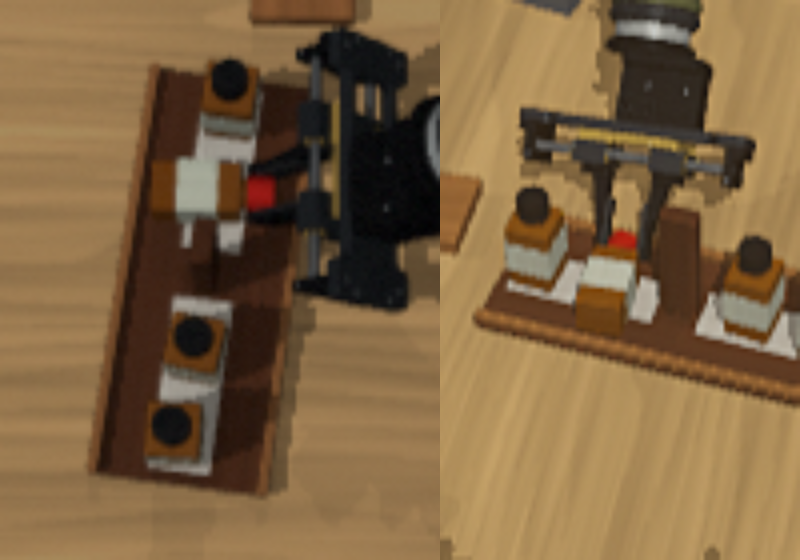

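```bash
python3 -m pendant '[[[0,0,0],[0.007,0,-0.007],1],[[0,0,0],[0.013,0,-0.013],1],[[0,0,0],[0.015,0,-0.015],1],[[0,0,0],[0.015,0,-0.015],1],[[0,0,0],[0.015,0,-0.015],1],[[0,0,0],[0.013,0,-0.013],1],[[0,0,0],[0,0,0],1]]'
python3 st.py 0.628 0.018 0.130
python3 - <<'E'
from h import *
for n in('top','side'): 
    im=snap(n,n+'3')
c=[cv2.imread(f'pics/{n}3.png') for n in('top','side')]
a=cv2.resize(c[0][150:290,220:330],None,fx=4,fy=4); b=cv2.resize(c[1][130:270,210:300],None,fx=4,fy=4)
cv2.imwrite('pics/both3.png',np.hstack([a,b]))
E
```

```text
time: 6.05
position: [0.6283, 0.0178, 0.1307]
tool_rot: [-1.766, -1.759, -0.733]
ft_force: [-0.2, -0.3, -1.3]
grip_width: 0.303
t 6.05 pos [0.6283 0.0178 0.1307] grip 0.303 F [-0.2 -0.3 -1.3]
R cols x,y,z: [[0.001, 0.708, 0.706], [1.0, -0.005, 0.003], [0.006, 0.706, -0.708]]
q [ 0.83  0.62 -0.68  1.57 -0.41  1.27  0.37]
shift tool [-0.0004 -0.0003  0.0006]
```

View pics/both3.png

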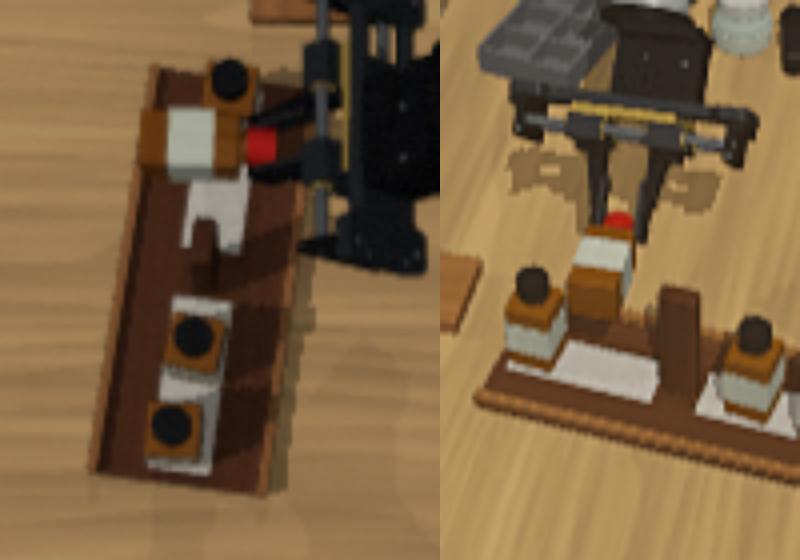

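```bash
python3 -m pendant '[[[0,-10,0],[0,0,0],1],[[0,-10,0],[0,0,0],1],[[0,-10,0],[0,0,0],1],[[0,-10,0],[0,0,0],1],[[0,-10,0],[0,0,0],1],[[0,-10,0],[0,0,0],1],[[0,-10,0],[0,0,0],1],[[0,-10,0],[0,0,0],1]]'
python3 -m pendant '[[[0,-5,0],[0,0,0],1],[[0,0,0],[0,0,0],1],[[0,0,0],[0,0,0],1]]'
python3 st.py 0.628 0.039 0.130
python3 - <<'E'
from h import *
for n in('top','side'): 
    im=snap(n,n+'4')
c=[cv2.imread(f'pics/{n}4.png') for n in('top','side')]
a=cv2.resize(c[0][150:290,220:330],None,fx=4,fy=4); b=cv2.resize(c[1][130:270,210:300],None,fx=4,fy=4)
cv2.imwrite('pics/both4.png',np.hstack([a,b]))
E
```

```text
time: 7.15
position: [0.6272, 0.0185, 0.1286]
tool_rot: [1.874, 1.865, -0.596]
ft_force: [0.4, -0.3, -1.3]
grip_width: 0.302
time: 7.52
position: [0.6273, 0.0169, 0.1286]
tool_rot: [1.824, 1.812, -0.664]
ft_force: [0.3, -0.2, -0.4]
grip_width: 0.302
t 7.525 pos [0.6273 0.0169 0.1286] grip 0.302 F [ 0.3 -0.2 -0.4]
R cols x,y,z: [[0.005, 0.766, -0.642], [1.0, -0.006, -0.001], [-0.005, -0.642, -0.766]]
q [-0.12  0.55 -0.4   1.55  0.8   1.53 -0.74]
shift tool [ 0.0161  0.0005 -0.0153]
```

View pics/both4.png

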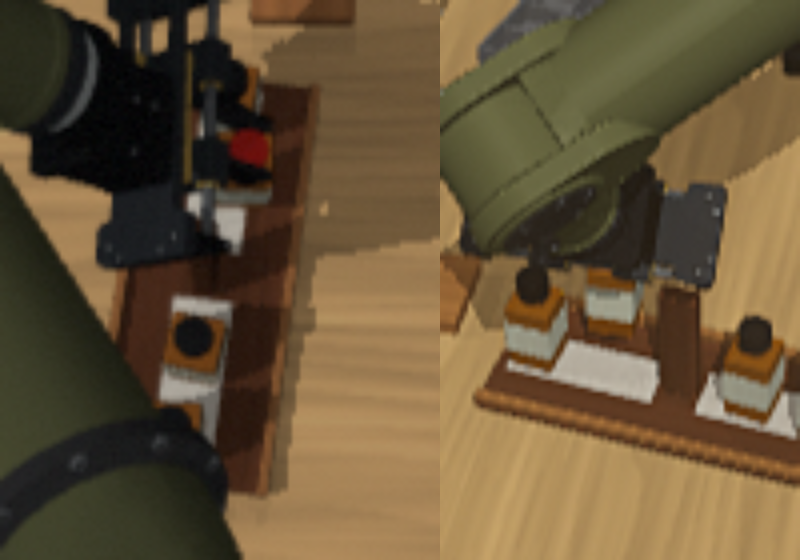

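```bash
cat > face.py <<'E'
from h import *
import sys
d=np.load(f'pics/{sys.argv[1]}.npz'); W=cloud(d)
zlo,zhi=float(sys.argv[2]),float(sys.argv[3])
m=(np.abs(W[...,0]-.628)<.018)&(W[...,2]>zlo)&(W[...,2]<zhi)&(W[...,1]>float(sys.argv[4]))&(W[...,1]<float(sys.argv[5]))
P=W[m]; A=np.c_[P[:,0]-.628,P[:,2]-P[:,2].mean(),np.ones(len(P))]
w=np.ones(len(P),bool)
for _ in range(4):
    c,*_r=np.linalg.lstsq(A[w],P[w,1],rcond=None); r=P[:,1]-A@c; w=np.abs(r)<2.5*r[w].std()
print(w.sum(),'y face',c[2],'at z',P[:,2].mean(),'tilt dy/dz deg',np.degrees(np.arctan(c[1])),'yaw',np.degrees(c[0]),'res',r[w].std())
Y,X=np.where(m); print(X.min(),X.max(),Y.min(),Y.max(), 'zrange',np.percentile(P[:,2],[1,99]),'x',np.percentile(P[:,0],[2,98]))
E
python3 face.py side4 0.058 0.11 0.03 0.075
```

```text
138 y face 0.04840028315775348 at z 0.08486537657916718 tilt dy/dz deg -4.702954755276594 yaw -1.2222689568052825 res 0.0020481113140308053
247 258 200 214 zrange [0.05880559 0.10964019] x [0.61109232 0.64515744]
```

```bash
python3 -m pendant '[[[0,-5,0],[0,0,0],1],[[0,0,0],[0.008,0,-0.008],1],[[0,0,0],[0.008,0,-0.008],1],[[0,0,0],[0.01,0,0.01],1],[[0,0,0],[0.008,0,0.008],1],[[0,0,0],[0,0,0],1],[[0,0,0],[0,0,0],1]]'
python3 st.py 0.628 0.039 0.086
python3 - <<'E'
from h import *
for n in('top','side'): 
    im=snap(n,n+'5')
c=[cv2.imread(f'pics/{n}5.png') for n in('top','side')]
a=cv2.resize(c[0][150:290,220:330],None,fx=4,fy=4); b=cv2.resize(c[1][130:270,210:300],None,fx=4,fy=4)
cv2.imwrite('pics/both5.png',np.hstack([a,b]))
E
python3 face.py side5 0.03 0.08 0.045 0.09
```

```text
time: 8.5
position: [0.6275, 0.04, 0.1034]
tool_rot: [1.765, 1.755, -0.732]
ft_force: [0.5, -0.5, 0.7]
grip_width: 0.304
t 8.5 pos [0.6275 0.04   0.1034] grip 0.304 F [ 0.5 -0.5  0.7]
R cols x,y,z: [[0.004, 0.707, -0.708], [1.0, -0.006, -0.0], [-0.004, -0.707, -0.707]]
q [-0.2   0.63 -0.39  1.52  0.85  1.59 -0.82]
shift tool [0.0116 0.0006 0.013 ]
91 y face 0.06803370117244338 at z 0.050738880641999926 tilt dy/dz deg 1.0575805542953207 yaw -2.9853671617646014 res 0.0017595948513512826
246 257 214 224 zrange [0.03121871 0.06951942] x [0.61088536 0.64467596]
```

View pics/both5.png

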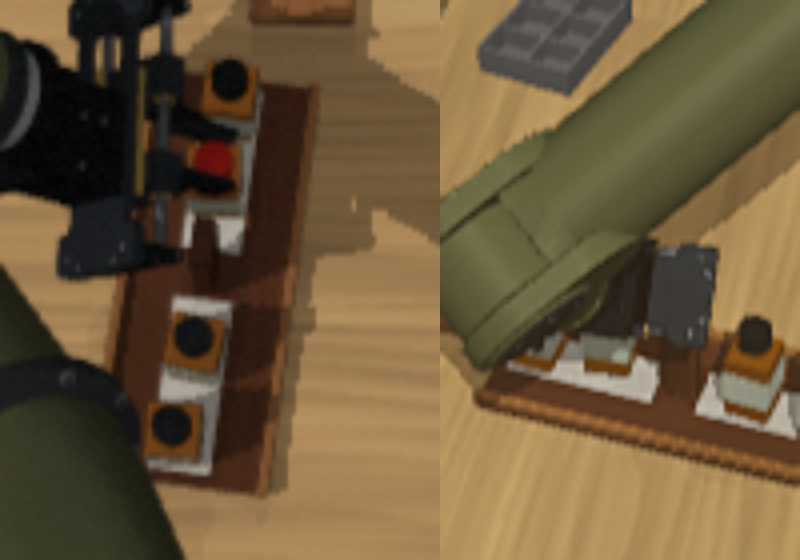

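```bash
python3 -m pendant '[[[0,0,0],[0.005,-0.0005,0.005],1],[[0,0,0],[0.004,0,0.004],1],[[0,0,0],[0.001,0,0.001],1],[[0,0,0],[0,0,0],1],[[0,0,0],[0,0,0],1]]'
python3 -m pendant '[[[0,0,0],[0.001,0,0.001],1],[[0,0,0],[0.0005,0,0.0005],1],[[0,0,0],[0,0,0],1]]'
```

```text
time: 9.22
position: [0.6271, 0.0406, 0.0894]
tool_rot: [1.765, 1.756, -0.731]
ft_force: [-0.2, 0.3, -0.3]
grip_width: 0.301
time: 9.6
position: [0.6269, 0.0405, 0.087]
tool_rot: [1.765, 1.756, -0.731]
ft_force: [0.4, -0.3, -0.3]
grip_width: 0.298
```

```bash
python3 -m pendant '[[[0,0,0],[0.0005,0,0.0005],1],[[0,0,0],[0.0005,0,0.0005],1],[[0,0,0],[0,0,0],1]]'
python3 -m pendant '[[[0,0,0],[0.0005,0,0.0005],1],[[0,0,0],[0.0005,0,0.0005],1],[[0,0,0],[0,0,0],1]]'
```

```text
time: 9.98
position: [0.6272, 0.0405, 0.0866]
tool_rot: [1.765, 1.755, -0.731]
ft_force: [-0.5, 0.2, 5.0]
grip_width: 0.298
time: 10.35
position: [0.6275, 0.0404, 0.0865]
tool_rot: [1.764, 1.753, -0.731]
ft_force: [-1.9, 1.0, 9.2]
grip_width: 0.3
```

```bash
python3 -m pendant '[[[0,0,0],[-0.0008,0,-0.0008],1],[[0,0,0],[0,0,0],1]]'
python3 -m pendant '[[[0,0,0],[0,0,0],0],[[0,0,0],[0,0,0],0],[[0,0,0],[0,0,0],-0.15],[[0,0,0],[0,0,0],-0.15],[[0,0,0],[0,0,0],-0.15]]'
python3 st.py
python3 - <<'E'
from h import *
for n in('top','side'): 
    im=snap(n,n+'6')
c=[cv2.imread(f'pics/{n}6.png') for n in('top','side')]
a=cv2.resize(c[0][150:290,220:330],None,fx=4,fy=4); b=cv2.resize(c[1][130:270,210:300],None,fx=4,fy=4)
cv2.imwrite('pics/both6.png',np.hstack([a,b]))
E
```

```text
time: 10.6
position: [0.6273, 0.0404, 0.0866]
tool_rot: [1.765, 1.755, -0.731]
ft_force: [0.4, 1.4, 6.2]
grip_width: 0.303
time: 11.22
position: [0.6269, 0.0405, 0.0853]
tool_rot: [1.765, 1.756, -0.731]
ft_force: [0.2, 0.8, 0.7]
grip_width: 0.57
t 11.225 pos [0.6269 0.0405 0.0853] grip 0.57 F [0.2 0.8 0.7]
R cols x,y,z: [[0.003, 0.707, -0.707], [1.0, -0.005, -0.0], [-0.004, -0.707, -0.707]]
q [-0.21  0.65 -0.38  1.53  0.86  1.57 -0.84]
```

View pics/both6.png

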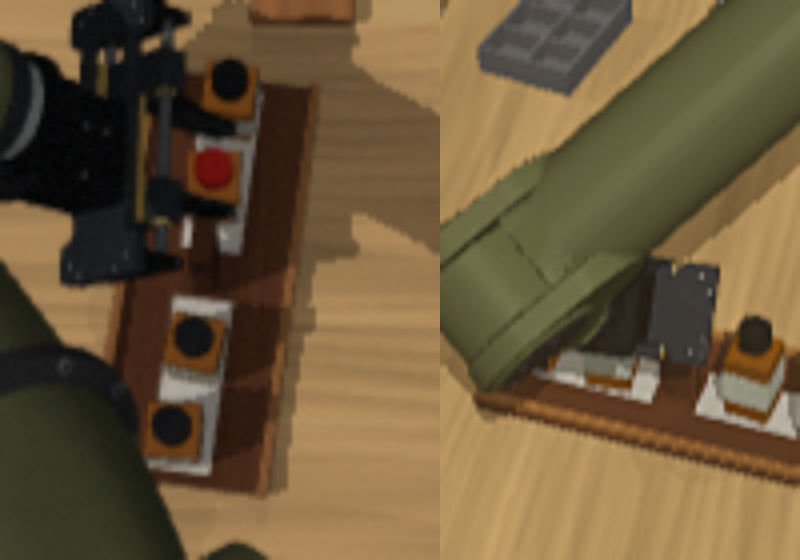

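```bash
python3 -m pendant '[[[0,0,0],[0,0,-0.01],-0.15],[[0,0,0],[0,0,-0.02],-0.15],[[0,0,0],[0,0,-0.03],-0.15],[[0,0,0],[0,0,-0.04],-0.15],[[0,0,0],[0,0,-0.05],-0.15],[[0,0,0],[-0.03,0,-0.04],-0.15],[[0,0,0],[-0.03,0,-0.03],-0.15],[[0,0,0],[0,0,0],-0.15]]'
python3 st.py
python3 - <<'E'
from h import *
for n in('top','side'): 
    im=snap(n,n+'7')
c=[cv2.imread(f'pics/{n}7.png') for n in('top','side')]
a=cv2.resize(c[0][150:290,220:330],None,fx=4,fy=4); b=cv2.resize(c[1][130:270,210:300],None,fx=4,fy=4)
cv2.imwrite('pics/both7.png',np.hstack([a,b]))
E
```

```text
time: 12.32
position: [0.6282, 0.1561, 0.2888]
tool_rot: [1.768, 1.755, -0.719]
ft_force: [0.0, 0.4, -0.8]
grip_width: 0.578
t 12.325 pos [0.6282 0.1561 0.2888] grip 0.578 F [ 0.   0.4 -0.8]
R cols x,y,z: [[0.008, 0.711, -0.704], [1.0, -0.004, 0.008], [0.003, -0.704, -0.711]]
q [-0.36  0.6  -0.43  1.19  0.82  1.94 -0.7 ]
```

View pics/both7.png

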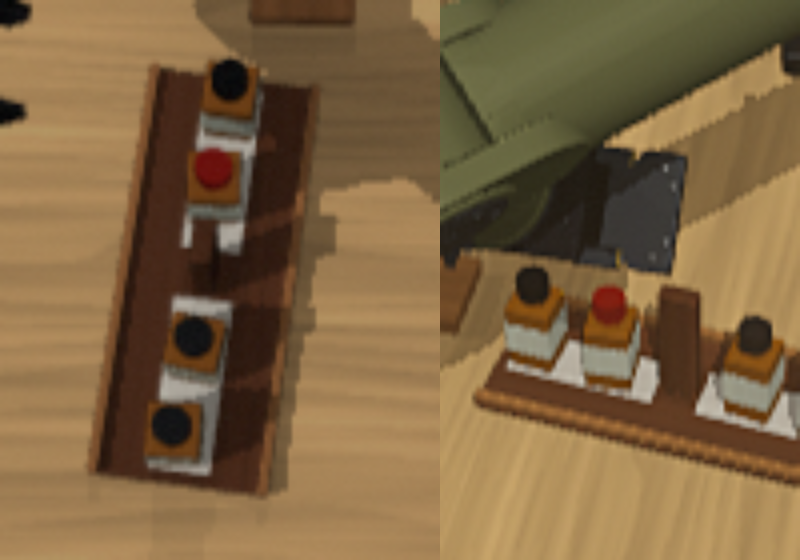

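```bash
python3 -m pendant '[[[0,9,0],[0,0,0],-0.15],[[0,9,0],[0,0,0],-0.15],[[0,9,0],[0,0,0],-0.15],[[0,9,0],[0,0,0],-0.15],[[0,9,0],[-0.02,-0.02,0],-0.15],[[0,0,-10],[-0.02,-0.02,0],-0.15],[[0,0,-10],[0,0,0],-0.15],[[0,0,-10],[0,0,0],-0.15]]'
python3 -m pendant '[[[0,0,-10],[0,0,0],-0.15],[[0,0,-10],[0,0,0],-0.15],[[0,0,-10],[0,0,0],-0.15],[[0,0,-10],[0,0,0],-0.15],[[0,0,-10],[0,0,0],-0.15],[[0,0,-2],[0,0,0],-0.15],[[0,0,0],[0,0,0],-0.15]]'
python3 fit.py top7
python3 st.py 0.567 0.056 0.2
```

```text
time: 13.42
position: [0.5864, 0.1135, 0.2855]
tool_rot: [-1.57, -2.719, 0.002]
ft_force: [0.5, -0.1, 0.9]
grip_width: 0.579
time: 14.3
position: [0.587, 0.1142, 0.2859]
tool_rot: [-0.23, -3.132, 0.0]
ft_force: [0.4, -0.4, 1.3]
grip_width: 0.577
tray 3341 mean [562.1  55.1   9.3] rect [578.3  47.5] [235.5 381.5] 89.7
handle 70 mean [566.6  55.7 116.3] rect [567.4  56.1] [16.  29.3] 86.9
fallen body 18 mean [610.8  48.4  43.2] rect [611.4  43.5] [20.5 45.5] 35.4
red 0
capA 74 mean [689.9  39.9  96.4] rect [690.2  39.9] [26.4 22.3] 0.8
shoulder+capA 175 mean [686.9  39.7  83.1] rect [691.2  39.8] [38.  37.6] 81.5
capB 78 mean [507.2  61.1  96.9] rect [507.7  61.3] [26.  21.9] 1.4
shoulder+capB 179 mean [505.9  61.2  83.6] rect [507.5  61.1] [37.7 37.6] 79.5
capC 81 mean [446.5  74.5  97.1] rect [446.   74.4] [24.1 24.2] 89.3
shoulder+capC 168 mean [447.4  74.2  84.7] rect [448.7  74.9] [37.9 32.4] 85.8
t 14.3 pos [0.587  0.1142 0.2859] grip 0.577 F [ 0.4 -0.4  1.3]
R cols x,y,z: [[-0.989, 0.146, 0.001], [0.146, 0.989, -0.0], [-0.001, -0.0, -1.0]]
q [ 0.37  0.26 -0.74  1.47  0.17  1.48  1.06]
shift tool [ 0.0112 -0.0605  0.0859]
```

```bash
python3 -m pendant '[[[0,0,0],[0.011,-0.04,0.02],-0.15],[[0,0,0],[0,-0.0205,0.04],-0.15],[[0,0,0],[0,0,0.03],-0.15],[[0,0,0],[0,0,0.03],-0.15],[[0,0,0],[0,0,0],-0.15],[[0,0,0],[0,0,0],-0.15]]'
python3 st.py 0.567 0.056 0.081
```

```text
time: 15.05
position: [0.5683, 0.0562, 0.1677]
tool_rot: [0.228, 3.132, 0.0]
ft_force: [-0.2, 0.5, -0.4]
grip_width: 0.573
t 15.05 pos [0.5683 0.0562 0.1677] grip 0.573 F [-0.2  0.5 -0.4]
R cols x,y,z: [[-0.989, 0.145, -0.001], [0.145, 0.989, 0.0], [0.001, 0.0, -1.0]]
q [ 0.46  0.25 -0.7   1.71  0.17  1.24  1.15]
shift tool [ 0.0014 -0.0004  0.0867]
```

```bash
python3 -m pendant '[[[0,0,0],[0.001,0,0.03],-0.15],[[0,0,0],[0,0,0.03],-0.15],[[0,0,0],[0,0,0.02],-0.15],[[0,0,0],[0,0,0.006],-0.15],[[0,0,0],[0,0,0],-0.15],[[0,0,0],[0,0,0],-0.15]]'
python3 st.py 0.567 0.056 0.081
python3 - <<'E'
from h import *
for n in('top','side'): 
    im=snap(n,n+'8')
c=[cv2.imread(f'pics/{n}8.png') for n in('top','side')]
a=cv2.resize(c[0][150:290,220:330],None,fx=4,fy=4); b=cv2.resize(c[1][130:270,210:300],None,fx=4,fy=4)
cv2.imwrite('pics/both8.png',np.hstack([a,b]))
E
```

```text
time: 15.8
position: [0.5677, 0.0562, 0.0817]
tool_rot: [0.227, 3.131, 0.0]
ft_force: [-0.6, 0.7, 0.6]
grip_width: 0.575
t 15.8 pos [0.5677 0.0562 0.0817] grip 0.575 F [-0.6  0.7  0.6]
R cols x,y,z: [[-0.99, 0.144, -0.002], [0.144, 0.99, 0.0], [0.002, -0.0, -1.0]]
q [ 0.44  0.34 -0.68  1.8   0.24  1.09  1.1 ]
shift tool [ 0.0006 -0.0003  0.0007]
```

View pics/both8.png

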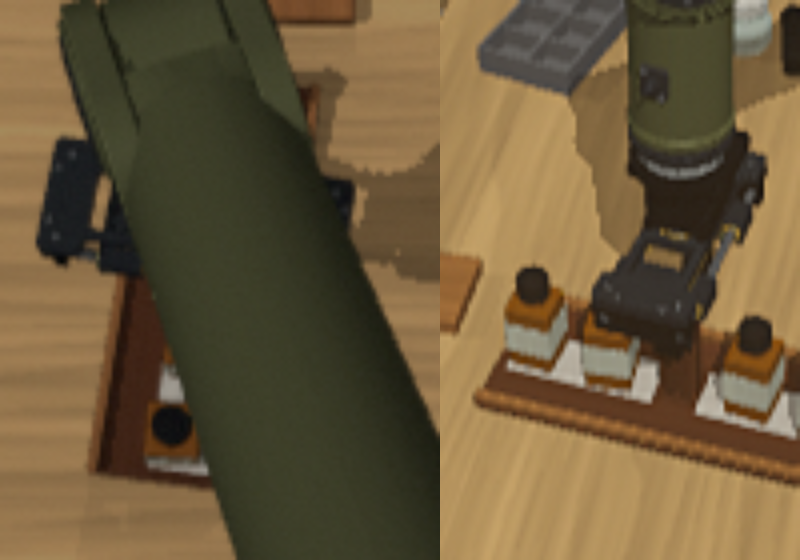

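```bash
python3 -m pendant '[[[0,0,0],[0,0,0],0.3],[[0,0,0],[0,0,0],0.5],[[0,0,0],[0,0,0],0.7],[[0,0,0],[0,0,0],1],[[0,0,0],[0,0,0],1],[[0,0,0],[0,0,0],1],[[0,0,0],[0,0,0],1]]' 10
python3 -m pendant '[[[0,0,0],[0,0,0],1],[[0,0,0],[0,0,0],1],[[0,0,0],[0,0,0],1]]' 50
python3 st.py
```

```text
time: 16.77
position: [0.5666, 0.0554, 0.0805]
tool_rot: [-0.227, -3.133, 0.001]
ft_force: [0.1, -2.3, 1.6]
grip_width: 0.186
time: 17.15
position: [0.5667, 0.0557, 0.0805]
tool_rot: [-0.227, -3.133, 0.001]
ft_force: [-0.9, -2.9, 0.8]
grip_width: 0.179
t 17.15 pos [0.5667 0.0557 0.0805] grip 0.179 F [-0.9 -2.9  0.8]
R cols x,y,z: [[-0.99, 0.144, 0.0], [0.144, 0.99, -0.0], [-0.0, -0.0, -1.0]]
q [ 0.44  0.34 -0.68  1.8   0.24  1.09  1.1 ]
```

Grip on the handle is 15.6 mm, as expected. Lift gently: 2 cm first.

```bash
python3 -m pendant '[[[0,0,0],[0,0,-0.002],1],[[0,0,0],[0,0,-0.004],1],[[0,0,0],[0,0,-0.006],1],[[0,0,0],[0,0,-0.006],1],[[0,0,0],[0,0,-0.004],1],[[0,0,0],[0,0,-0.002],1],[[0,0,0],[0,0,0],1],[[0,0,0],[0,0,0],1]]'
python3 st.py
python3 - <<'E'
from h import *
im=snap('side','side9'); c=cv2.imread('pics/side9.png')
cv2.imwrite('pics/s9z.png',cv2.resize(c[110:270,190:340],None,fx=4,fy=4)[:600])
E
```

```text
time: 18.15
position: [0.5666, 0.056, 0.1043]
tool_rot: [-0.227, -3.133, 0.0]
ft_force: [0.4, -0.1, -5.9]
grip_width: 0.186
t 18.15 pos [0.5666 0.056  0.1043] grip 0.186 F [ 0.4 -0.1 -5.9]
R cols x,y,z: [[-0.99, 0.144, 0.0], [0.144, 0.99, -0.0], [-0.0, -0.0, -1.0]]
q [ 0.45  0.31 -0.69  1.78  0.22  1.13  1.11]
```

View pics/s9z.png

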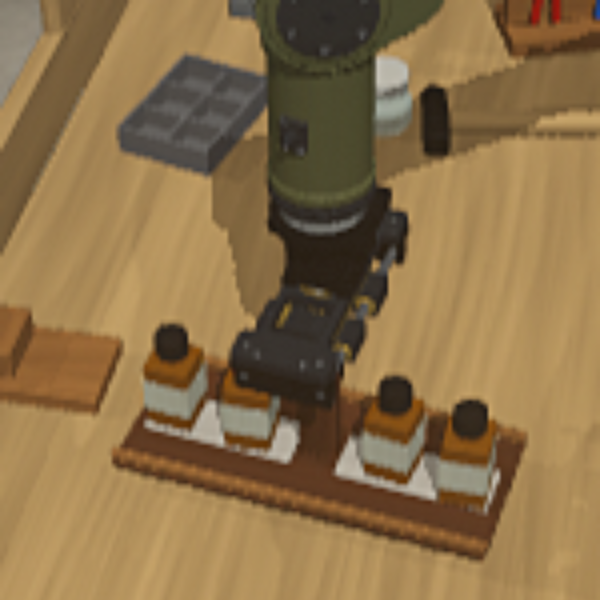

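```bash
python3 -m pendant '[[[0,0,0],[0,0,-0.003],1],[[0,0,0],[0,0,-0.008],1],[[0,0,0],[0,0,-0.012],1],[[0,0,0],[0,0,-0.016],1],[[0,0,0],[0,0,-0.018],1],[[0,0,0],[0,0,-0.018],1],[[0,0,0],[0,0,-0.015],1],[[0,0,0],[0,0,-0.01],1]]'
python3 -m pendant '[[[0,0,0],[0,0,-0.006],1],[[0,0,0],[0,0,-0.002],1],[[0,0,0],[0,0,0],1],[[0,0,0],[0,0,0],1],[[0,0,0],[0,0,0],1],[[0,0,0],[0,0,0],1],[[0,0,0],[0,0,0],1],[[0,0,0],[0,0,0],1]]'
python3 st.py
python3 - <<'E'
from h import *
for n in('top','side'): im=snap(n,n+'10')
c=cv2.imread('pics/side10.png')
cv2.imwrite('pics/s10z.png',cv2.resize(c[80:270,170:370],None,fx=3,fy=3))
d=np.load('pics/side10.npz'); W=cloud(d); 
# tray floor plane
m=(W[...,2]>.125)&(W[...,2]<.165)&(np.abs(W[...,0]-.567)<.17)&(np.abs(W[...,1]-.056)<.09)
P=W[m]; A=np.c_[P[:,0]-.567,P[:,1]-.056,np.ones(len(P))]; w=np.ones(len(P),bool); med=np.median(P[:,2]); w=np.abs(P[:,2]-med)<.012
for _ in range(8):
    c,*_r=np.linalg.lstsq(A[w],P[w,2],rcond=None); r=P[:,2]-A@c; w=np.abs(r)<.005
print(w.sum(),c[2],'slopes deg',np.degrees(c[:2]))
E
```

```text
time: 19.2
position: [0.5671, 0.0561, 0.2058]
tool_rot: [0.227, 3.132, -0.0]
ft_force: [-0.0, -0.5, -6.9]
grip_width: 0.181
time: 20.2
position: [0.5667, 0.056, 0.2125]
tool_rot: [-0.227, -3.133, 0.0]
ft_force: [-0.5, -0.3, -5.5]
grip_width: 0.178
t 20.2 pos [0.5667 0.056  0.2125] grip 0.178 F [-0.5 -0.3 -5.5]
R cols x,y,z: [[-0.99, 0.144, -0.0], [0.144, 0.99, -0.0], [-0.0, -0.0, -1.0]]
q [ 0.48  0.22 -0.71  1.65  0.15  1.33  1.17]
1595 0.14083452325669726 slopes deg [-0.09941979 -0.20782328]
```

View pics/s10z.png

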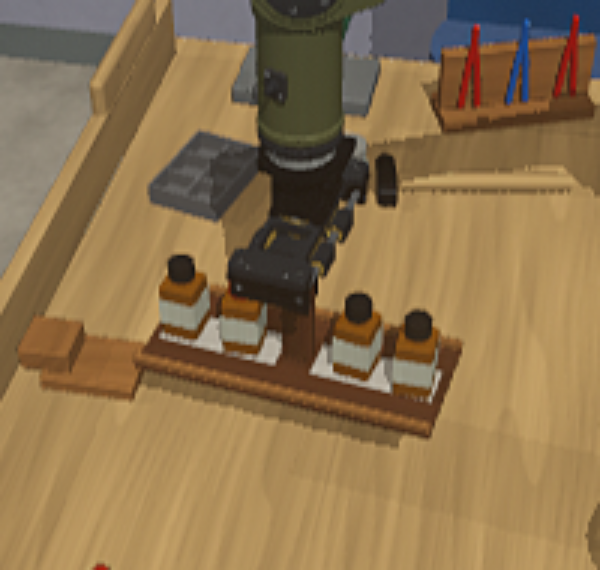

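View pics/top10.png

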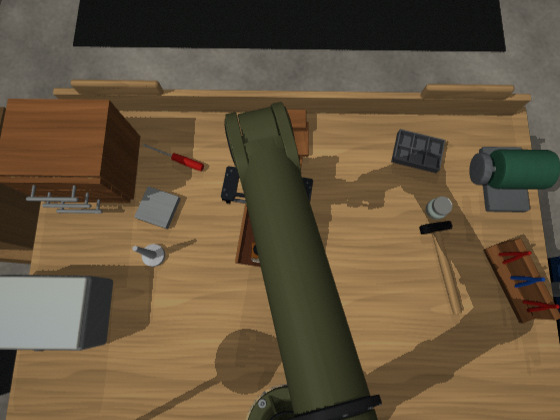

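```bash
python3 -c "
from bench import order
print(order.close_job())"; python3 st.py
```

```text
the job is handed in; nothing more can be done
None
the job is handed in; nothing more can be done
```

The job is handed in at about 20 s of the 64 s allowed. The carrier is held level by its handle, about 13 cm above the bench, with all four bottles standing. No verdict was reported.

**What I did:** I gripped the red cap with the tool tilted 45° and lifted the bottle. I turned it 90°, set it down on the white strip until I felt contact, and let go. Then I gripped the handle with 50 N and lifted the carrier.

**Last checks, just before handing in:**
- **Carrier:** its underside is at about 133 mm, with the floor within about 0.3° of level in the depth image. The grip opening is about 15.5 mm and the load on the wrist about 5.5 N, as expected.
- **Red-capped bottle:** it was about 1° off upright and 1–2 mm off the row's line when measured, just before I set it down. The later pictures show it standing on the strip. In the last side view its cap is partly hidden by the gripper, so I did not measure its tilt again after the lift.
- **Other bottles and bystanders:** the other three bottles stand in the last side view. The bystanders look unmoved in the pictures, but I did not measure them.

No check failed or disagreed.

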